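Gauge the seat-post sleeves and sort them

ROBOT

A 6-joint arm with a two-finger parallel gripper is mounted at the origin on the work surface. World frame = base frame: x ahead of the robot, y to its left, z up, the work surface at z = 0. Lengths are in m, angles in rad, forces in N, time in s.
With the tool pointing down it reaches from about 0.425 to 0.95 m from the base axis. Payload 14.7 kg.
Tool frame: the origin (TCP) lies on the front face of the gripper's body, between the roots of the fingers; the fingertips stand 73 mm ahead of it and the grasp point (between the pads) lies 54 mm ahead of it; z points along the fingers, y is the line along which they close (so a half turn about z gives the same grasp; the last joint's range is limited). The gripper opens to 85 mm and grips with 20 to 120 N. Pads are 22 mm wide; open, the fingers measure 114 mm over their backs; the gripper's body (76 mm by 85 mm) begins 54 mm behind the grasp point. The pads swing forward as they close: fully open they stand 13 mm farther back than shut.
Start: joints at [-1.229, 0.48, 1.596, -0, 1.065, -0.047], TCP at [0.246, -0.601, 0.304] pointing down, gripper open.
Joint ranges: [-2.75, 2.75], [-0.82, 2.05], [0.23, 2.67], [-1.56, 4.7], [0.09, 2.69], [-2.92, 2.92]. Speed limits (rad/s): [1.89, 1.89, 2.39, 3.01, 3.01, 3.01].

INTERFACE

Orientations are given as a 3x3 rotation matrix whose columns are the frame's x, y, z axes.
In Python, from cell import readout, cams, arm, models gives the robot as it stands.
- The arm moves only by the shell command python3 -m creep 'ROWS' [FORCE]. ROWS is JSON, a list of rows, each a list of 3 entries, a list of its own where there are three numbers: the turn, a rotation vector about the tool's x, y, z in rad, then the shift along the tool's x, y, z in mm, then the opening, from 0 (shut) to 1 (fully open). In form: [[[rx, ry, rz], [x, y, z], jaw], ...]. A call has 1 to 20 rows; each row is the pose to reach, as a shift and turn from the pose commanded when the call began, along the tool's axes at that moment; what a row does not reach only later rows make up. A row lasts 1/12 s, in which the tool goes at most 41.7 mm and 7.16 degrees, less where a joint would pass 70% of its speed; a pose out of reach is approached as far as the arm can. A call with a gripper value outside its range is refused whole. The fingers move at their own pace and stop on an object; FORCE is the grip in N (left out, the last holds). Time passes only in rows, so rows that repeat a pose let the fingers close. It gives the time, the measured TCP pose, the force, the opening and the grip force at its end, in the units of the state.
- readout.read_state(): the state, without advancing time (a new reading comes with each control period).
- cams.read_camera(name): name is "side" or "top"; returns (picture, depth): 400x640x3 uint8, red, green, blue; 400x640 float32, m along the optical axis (not along the pixel's ray), 0 where there is no reading.
- cams.get_calibration(name): a dict with "camera_matrix" (3x3 intrinsics, pixels), "dist_coeffs" ([k1, k2, p1, p2, k3] as OpenCV has them; the pictures are not rectified), "rvec" (rotation vector, rad) and "tvec" (3), from world to camera coordinates, as OpenCV has them. Camera axes: x right, y down, z forward; pixel columns grow to the right and rows downward; lengths in m; the calibration is good to about 2 mm. A picture is of the moment at which its call begins. get_calibration takes no time and is no camera call.
- arm.hand_in(): hands the job in; it is judged then, once.
Trained networks look in the newest picture that a camera, given by its name, has taken for a name from the list of things; names that differ only in an ending like _2 or _b are one class to them, and where a whole thing is asked for, a point or a joint stands for the part that bears it (a point fixed in the world has none). Each returns a list of dicts, best first, with "conf" (0 to 1); they miss things now and then, are a little off and sometimes report something else, mostly with a low value. They report only what shows in the picture. A call takes as long as a camera call. They do not tell look-alikes from the thing itself.
- models.recognise(camera, thing): "extent" ([left, top, right, bottom] in pixels, round what is visible of it).
The state is a dict: "time": time; "joint_positions": joint angles; "qvel": joint speeds; "tau": joint torques, N m; "tcp_pos": TCP position; "eef_rot": TCP orientation; "contact_force": force on the tool from outside, world axes, zero at the start; "moment": the same for the moment, N m; "grip_width": finger opening in m; "grip_force": force on a finger pad.
Only numpy, scipy, OpenCV 4.12 (cv2) and the standard library are available. Lean on these libraries where they do the work, as an engineer would, in place of code of your own. Each camera call takes 0.05 s, during which the arm holds its last target. There are 200 camera calls.

TASK

Swing the guard off the gauge pin to its open stop, then try each flanged sleeve, flange down, on the pin, one at a time from the longest to the shortest, lowering it until it is fully home on the base plate or catches near the top of the pin. Stand every sleeve that goes fully home upright on the dark wooden board and every one that does not upright on the flat white ceramic dish, and finish with the pin empty and the guard turned fully back over it. Leave the bottle, pump can, tyre lever, spanner and jar where they are.

Things in the scene. Friction and masses are not known exactly. Their poses are not given: they have to be found in the camera images.
- sleeve90a: flanged aluminium sleeve standing on its flange: 90 mm long overall, tube 44 mm outside, round foot flange 76 mm across and 12 mm thick, bore straight through. Origin: centre of its lower (flange) end; z along its axis. Just one of sleeve90a and sleeve90b is present. Its bore is either 34 mm (slides over the pin) or 24 mm (does not): only the trial tells
- sleeve90b: flanged aluminium sleeve standing on its flange: 90 mm long overall, tube 44 mm outside, round foot flange 76 mm across and 12 mm thick, bore straight through. Origin: centre of its lower (flange) end; z along its axis. Just one of sleeve90a and sleeve90b is present. Its bore is either 34 mm (slides over the pin) or 24 mm (does not): only the trial tells
- sleeve80a: flanged aluminium sleeve standing on its flange: 80 mm long overall, tube 44 mm outside, round foot flange 76 mm across and 12 mm thick, bore straight through. Origin: centre of its lower (flange) end; z along its axis. It may be absent. Its bore is either 34 mm (slides over the pin) or 24 mm (does not): only the trial tells
- sleeve70a: flanged aluminium sleeve standing on its flange: 70 mm long overall, tube 44 mm outside, round foot flange 76 mm across and 12 mm thick, bore straight through. Origin: centre of its lower (flange) end; z along its axis. It may be absent. Its bore is either 34 mm (slides over the pin) or 24 mm (does not): only the trial tells
- sleeve60a: flanged aluminium sleeve standing on its flange: 60 mm long overall, tube 44 mm outside, round foot flange 76 mm across and 12 mm thick, bore straight through. Origin: centre of its lower (flange) end; z along its axis. Just one of sleeve60a and sleeve60b is present. Its bore is either 34 mm (slides over the pin) or 24 mm (does not): only the trial tells
- sleeve60b: flanged aluminium sleeve standing on its flange: 60 mm long overall, tube 44 mm outside, round foot flange 76 mm across and 12 mm thick, bore straight through. Origin: centre of its lower (flange) end; z along its axis. Just one of sleeve60a and sleeve60b is present. Its bore is either 34 mm (slides over the pin) or 24 mm (does not): only the trial tells
- gauge: fixed gauge stand: dark steel base plate 110 x 200 x 15 mm, origin at the centre of its underside. It carries at y = -55 mm an upright steel gauge pin 28 mm across and at y = +55 mm a steel post, 18 mm across, that carries the swing guard
- pin_tip (a point): top of the gauge pin, on its axis, 65 mm above the table. The top 14 mm taper from 28 mm down to 10 mm, so a sleeve that is too tight catches about 11 mm below this point and one that fits goes all the way to the base plate
- pin_seat (a point): foot of the gauge pin, on its axis, at the top of the base plate (15 mm above the table, 50 mm below the tip)
- guard (a joint): quarter-turn swing guard over the pin: 0 = closed (its 52 mm steel disc sits 10 mm above the pin tip), 1.571 = open stop; it grows as the guard turns anticlockwise seen from above. It stays where it is left
- guard_knob (a point): grip point on the guard's upright black round knob (20 mm across, 46 mm high, from 81 to 127 mm above the table): on its axis, 110 mm above the table. The knob moves on a 60 mm radius on the far side of the post from the disc, which moves on a 110 mm radius; a flat bar 18 mm wide and 6 mm thick, 75 to 81 mm above the table, joins them
- guard_axis (a point): upright axis about which the guard turns, 81 mm above the table
- board: fixed thin dark wooden board for the sleeves that fit, 290 x 160 x 6 mm, flat, no rim, long along its x. Origin: centre of its underside
- board_top (a point): centre of the board's top face; frame as the board
- dish: fixed flat white ceramic dish (a plain slab) for the sleeves that do not fit, 290 x 160 x 6 mm, no rim, long along its x. Origin: centre of its underside
- dish_top (a point): centre of the dish's top face; frame as the dish
- bottle: bystander: blue plastic bottle, 66 mm across, 165 mm tall; origin under its centre
- oil_can: bystander: small steel pump can with thumb lever and spout, 72 mm across, 155 mm tall with spout; origin under its centre
- tyre_lever: bystander: steel tyre lever lying flat, 125 x 16 mm, along its x; origin under its centre
- spanner: bystander: steel spanner lying flat, 150 mm long, along its x; origin under it
- grease_jar: bystander: grey jar, 60 mm across, 60 mm tall; origin under its centre
There are look-alikes about, which are no part of the job. Leave any yellow look-alike of the gauge alone. Leave any yellow look-alike of the sleeve60a alone.

How it is judged:
By the outcome, as a careful person would: the job done as asked, in the order asked, and still so for the second after the job is handed in, with the robot touching nothing.
Of sleeve90a, sleeve90b only 1 to 1 are there at a start; the rules pass over those that are not, and their reading is None.
Of sleeve60a, sleeve60b only 1 to 1 are there at a start; the rules pass over those that are not, and their reading is None.
Of sleeve80a, sleeve70a only 1 to 2 are there at a start; the rules pass over those that are not, and their reading is None.
At some moment in a run one of sleeve90a, sleeve90b, sleeve80a, sleeve70a, sleeve60a, sleeve60b may be knocked a few centimetres aside while the robot is not near it.
It also fails if it takes over 208 s, if anything falls off the work surface, if the arm or the gripper's body presses on something with over 40 N, if the wrist force passes 120 N, or if a joint passes its speed limit or range.

## Working session

There is one attempt and no reset: what is moved stays moved. The work goes in short steps, Python scripts to look and compute and a shell command to move; the robot and the scene stay as the last step left them, time stands still between calls to the robot, and variables do not carry over. Pictures are saved under pics/ and viewed, at most 14 in all, crops included, and the job is handed in when it is done.

```bash
ls; mkdir -p pics; python3 - <<'E'
from cell import readout,cams
import cv2,numpy as np
print(readout.read_state())
for n in("side","top"):
    p,d=cams.read_camera(n); cv2.imwrite(f"pics/{n}0.png",p[...,::-1]); np.save(f"pics/{n}0.npy",d)
    c=cams.get_calibration(n);print(n,c)
E
```

```text
pics
{'time': 0.0, 'joint_positions': array([-1.22862930e+00,  4.80822866e-01,  1.59687536e+00, -3.57224888e-05,
        1.06513661e+00, -4.66242352e-02]), 'qvel': array([-0.00024404,  0.00081883, -0.00133668,  0.00060401,  0.00065659,
        0.00142597]), 'tau': array([ 5.83423986e-03, -9.50634813e+01, -4.30171680e+01,  1.71267302e-04,
        1.24909007e-02, -1.01997005e-04]), 'tcp_pos': array([ 0.24627827, -0.601172  ,  0.30327762]), 'eef_rot': array([[ 9.25361371e-01,  3.79085918e-01, -4.46228786e-04],
       [ 3.79086180e-01, -9.25360645e-01,  1.15968657e-03],
       [ 2.66982899e-05, -1.24228832e-03, -9.99999228e-01]]), 'contact_force': array([ 0.16736618,  0.59353734, -0.01123167]), 'moment': array([ 0.00624768, -0.04574705, -0.04078547]), 'grip_force': 0.0, 'grip_width': 0.08528984168015767}
side {'camera_matrix': array([[450.513499  ,   0.        , 326.70929202],
       [  0.        , 450.513499  , 197.51998501],
       [  0.        ,   0.        ,   1.        ]]), 'dist_coeffs': array([0.02457169, 0.        , 0.        , 0.        , 0.        ]), 'rvec': array([ 0.89791635, -2.41572718,  1.19067089]), 'tvec': array([0.37536895, 0.2652481 , 1.19590195])}
top {'camera_matrix': array([[395.62126558,   0.        , 319.80696863],
       [  0.        , 395.62126558, 197.32303289],
       [  0.        ,   0.        ,   1.        ]]), 'dist_coeffs': array([0.03180814, 0.        , 0.        , 0.        , 0.        ]), 'rvec': array([ 2.16108875, -2.20513764,  0.01257582]), 'tvec': array([0.02944551, 0.47549935, 1.03001944])}
```

View pics/top0.png

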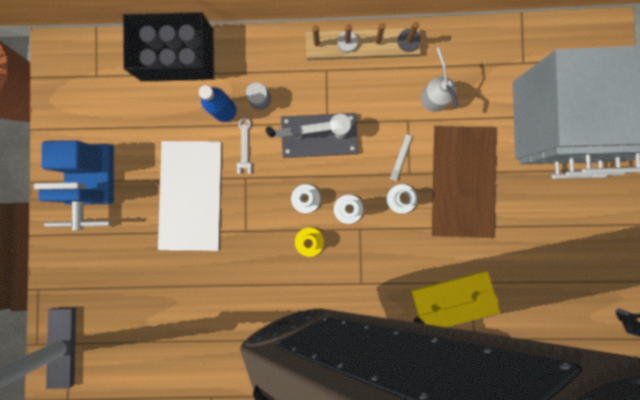

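View pics/side0.png

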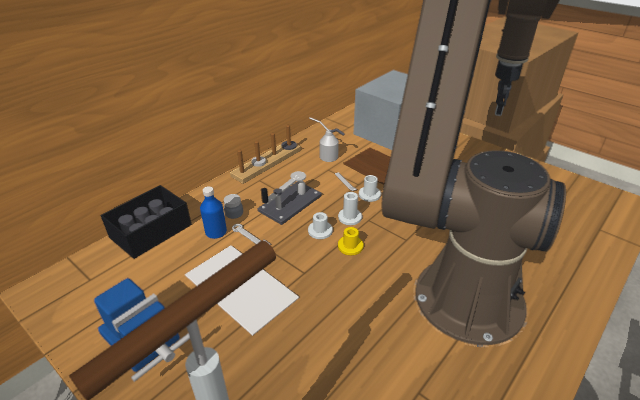

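```bash
cat > h.py <<'E'
import cv2,numpy as np
from cell import readout,cams,models
def cal(n):
    c=cams.get_calibration(n); R=cv2.Rodrigues(c["rvec"])[0]; return c["camera_matrix"],c["dist_coeffs"],R,c["tvec"]
def cloud(n,d):
    K,D,R,t=cal(n); h,w=d.shape
    u,v=np.meshgrid(np.arange(w),np.arange(h))
    p=cv2.undistortPoints(np.stack([u,v],-1).reshape(-1,1,2).astype(float),K,D).reshape(h,w,2)
    P=np.dstack([p*d[...,None],d]); P=(P-t)@R; P[d==0]=np.nan; return P
def ray(n,u,v,z):
    K,D,R,t=cal(n); p=cv2.undistortPoints(np.array([[[u,v]]],float),K,D)[0,0]
    r=R.T@np.r_[p,1]; c=-R.T@t; return c+r*(z-c[2])/r[2]
def proj(n,X):
    c=cams.get_calibration(n); return cv2.projectPoints(np.array(X,float).reshape(-1,1,3),c["rvec"],c["tvec"],c["camera_matrix"],c["dist_coeffs"])[0].reshape(-1,2)
E
python3 - <<'E'
from h import *
for n in("side","top"):
  for t in("sleeve90a","sleeve80a","sleeve70a","sleeve60a","gauge","guard_knob","board","dish","bottle","oil_can","grease_jar"):
    print(n,t,[(np.round(r["extent"]).astype(int).tolist(),round(r["conf"],2)) for r in models.recognise(n,t)][:4])
  print("cam pos",-cal(n)[2].T@cal(n)[3])
E
```

```text
side sleeve90a [([254, 173, 320, 228], 0.7)]
side sleeve80a []
side sleeve70a [([361, 173, 383, 204], 0.85)]
side sleeve60a [([338, 230, 363, 255], 0.89), ([308, 212, 329, 240], 0.87), ([258, 170, 321, 221], 0.64), ([319, 133, 344, 161], 0.4)]
side gauge [([254, 172, 319, 226], 0.77), ([225, 196, 243, 220], 0.73)]
side guard_knob [([261, 172, 306, 204], 0.72)]
side board [([347, 150, 388, 182], 0.58)]
side dish [([187, 246, 300, 338], 0.93)]
side bottle [([199, 189, 230, 238], 0.86), ([345, 148, 388, 179], 0.22)]
side oil_can [([320, 129, 344, 156], 0.82), ([258, 171, 321, 223], 0.45), ([186, 245, 301, 333], 0.3)]
side grease_jar [([223, 194, 246, 218], 0.9)]
cam pos [-0.22206006  0.8436445   0.93829269]
top sleeve90a []
top sleeve80a [([268, 114, 358, 160], 0.18)]
top sleeve70a [([292, 186, 317, 217], 0.65), ([388, 186, 415, 212], 0.64)]
top sleeve60a [([296, 227, 323, 256], 0.98), ([292, 183, 318, 212], 0.77)]
top gauge [([412, 270, 499, 328], 0.82), ([265, 112, 356, 160], 0.73)]
top guard_knob [([414, 288, 500, 325], 0.96), ([262, 116, 349, 139], 0.85), ([159, 144, 220, 250], 0.52)]
top board [([432, 126, 499, 236], 0.83)]
top dish [([157, 140, 219, 251], 0.82), ([199, 86, 237, 121], 0.46)]
top bottle [([201, 86, 239, 117], 0.63), ([263, 114, 349, 137], 0.45)]
top oil_can [([423, 74, 459, 112], 0.8)]
top grease_jar [([246, 82, 271, 111], 0.95), ([263, 116, 350, 140], 0.51)]
cam pos [ 0.42992634 -0.01344038  1.05018542]
```

The top view shows three white sleeves at about (306,198), (348,208) and (402,198), with the yellow decoy at (310,242). The gauge plate is at (320,137), with the disc at (341,125) and the knob at (270,132). The board is at (464,182) and the dish at (190,195). The side view agrees.

```bash
cat >> h.py <<'E'
def circ(P):  # lsq circle
    A=np.c_[2*P,np.ones(len(P))]; s=np.linalg.lstsq(A,(P**2).sum(1),rcond=None)[0]; return s[:2],np.sqrt(s[2]+s[0]**2+s[1]**2)
def sleeves(P,seeds,r=.05):
    out=[]
    for s in seeds:
        m=np.hypot(P[...,0]-s[0],P[...,1]-s[1])<r
        Q=P[m]; h=np.nanpercentile(Q[:,2][Q[:,2]>.03],90) if (Q[:,2]>.03).any() else 0
        T=Q[abs(Q[:,2]-h)<.006]; c=(np.percentile(T[:,:2],2,0)+np.percentile(T[:,:2],98,0))/2
        F=Q[(Q[:,2]>.006)&(Q[:,2]<.02)]
        f=(F[:,:2].min(0)+F[:,:2].max(0))/2 if len(F) else None
        out.append((np.round(h,4),np.round(c,4),len(T),np.round(f,4) if f is not None else None, np.round(np.ptp(F[:,:2],axis=0),3) if f is not None else None))
    return out
E
python3 - <<'E'
from h import *
P=cloud("top",np.load("pics/top0.npy")); S=cloud("side",np.load("pics/side0.npy"))
seeds=[ray("top",*uv,.06)[:2] for uv in((306,198),(348,208),(402,198),(310,242))]
for o in sleeves(P,seeds): print("top",o)
for o in sleeves(S,seeds): print("side",o)
img=cv2.imread("pics/top0.png").astype(int)
# board/dish corners from colour
g=img.sum(2)
for nm,m,box in(("dish",img.min(2)>190,(150,130,230,260)),("board",(g<260),(425,120,505,245)),("base",(abs(img[...,0]-img[...,2])<25)&(g<330),(275,105,365,165))):
    mm=np.zeros(m.shape,np.uint8); a,b,c,d=box; mm[b:d,a:c]=m[b:d,a:c]
    cs=max(cv2.findContours(mm,0,2)[0],key=cv2.contourArea); 
    z={"dish":.006,"board":.006,"base":.015}[nm]
    w=np.array([ray("top",*p,z)[:2] for p in cs[:,0]]).astype(np.float32); r=cv2.minAreaRect(w); print(nm,r)
    cz=P[b:d,a:c][m[b:d,a:c]]; print(np.nanmedian(cz[:,2]))
# elevated things near gauge
for nm,V in(("top",P),("side",S)):
  m=(V[...,0]>.5)&(V[...,0]<.68)&(V[...,1]>-.12)&(V[...,1]<.16)
  for lo,hi in((.010,.02),(.07,.079),(.0791,.088),(.095,.120),(.121,.135)):
    Q=V[m&(V[...,2]>lo)&(V[...,2]<hi)]; print(nm,lo,hi,len(Q), np.round(np.r_[Q.min(0),Q.max(0)],3) if len(Q) else 0)
  print(nm,np.histogram(V[m][:,2],bins=np.arange(0,.15,.005))[0])
print(ray("top",270,132,.127),ray("top",341,125,.08))
E
```

```text
top (np.float64(0.063), array([0.4732, 0.058 ]), 157, array([0.4766, 0.0589]), array([0.077, 0.074]))
top (np.float64(0.0926), array([ 0.4439, -0.0528]), 172, array([ 0.4464, -0.0534]), array([0.078, 0.074]))
top (np.float64(0.072), array([ 0.4684, -0.1917]), 104, array([ 0.4699, -0.1835]), array([0.094, 0.09 ]))
top (np.float64(0.0624), array([0.3605, 0.0501]), 164, array([0.3596, 0.0505]), array([0.073, 0.074]))
side (np.float64(0.0588), array([0.4723, 0.0596]), 94, array([0.4727, 0.0611]), array([0.074, 0.076]))
side (np.float64(0.0884), array([ 0.4427, -0.051 ]), 91, array([ 0.4423, -0.0499]), array([0.074, 0.073]))
side (np.float64(0.0678), array([ 0.4678, -0.1906]), 60, array([ 0.4654, -0.1897]), array([0.077, 0.077]))
side (np.float64(0.059), array([0.3576, 0.0525]), 107, array([0.358 , 0.0513]), array([0.075, 0.076]))
dish ((0.48905980587005615, 0.3678246736526489), (0.1566237509250641, 0.28640216588974), 88.09591674804688)
0.006786866413947968
board ((0.5111824870109558, -0.3472115397453308), (0.1806221306324005, 0.28591030836105347), 86.86407470703125)
0.006608985194359583

[... 394 characters left out ...]
5 57 [0.623 0.124 0.122 0.642 0.143 0.133]
top [2639   85  734 1265   35    6    7    7    4    7   12    3    0    0
    0  125  576   94    3    3    6    3    4    6    6   48    3    0
    0]
side 0.01 0.02 899 [ 0.5   -0.08   0.01   0.68   0.123  0.02 ]
side 0.07 0.079 157 [ 0.623 -0.056  0.072  0.674  0.133  0.079]
side 0.0791 0.088 165 [ 0.621 -0.058  0.079  0.674  0.145  0.087]
side 0.095 0.12 46 [0.619 0.127 0.095 0.637 0.146 0.119]
side 0.121 0.135 24 [0.618 0.129 0.121 0.639 0.146 0.13 ]
side [372 149 743 156  12  17  18  17  14  16  25  17  10   5  25 184 112  12
   5   9  12   6  11   8  14  11   0   0   0]
[0.62762356 0.13073425 0.127     ] [ 0.6505029  -0.03817672  0.08      ]
```

```bash
python3 - <<'E'
import cv2
a=cv2.imread("pics/top0.png")[95:265,240:440]; b=cv2.imread("pics/side0.png")[160:265,240:400]
a=cv2.resize(a,None,fx=3.5,fy=3.5,interpolation=cv2.INTER_CUBIC); cv2.imwrite("pics/c1.png",a[:600])
cv2.imwrite("pics/c2.png",cv2.resize(b,None,fx=5,fy=5,interpolation=cv2.INTER_CUBIC))
E
```

```text
(no output)
```

View pics/c1.png

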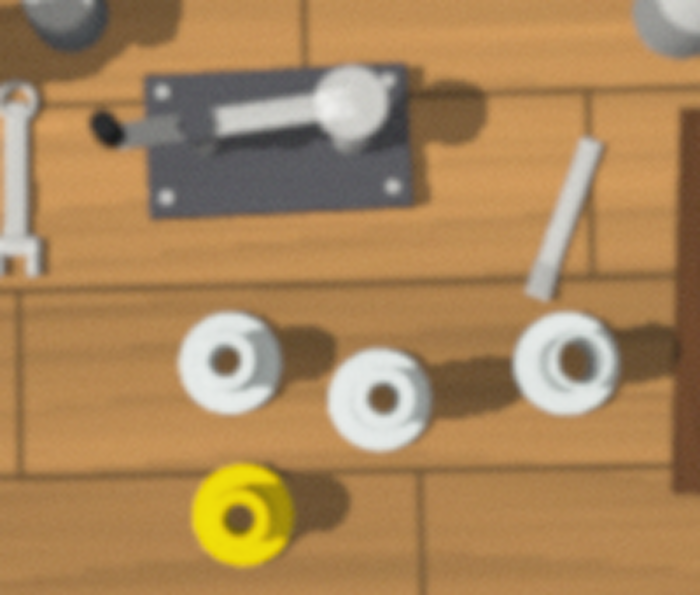

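View pics/c2.png

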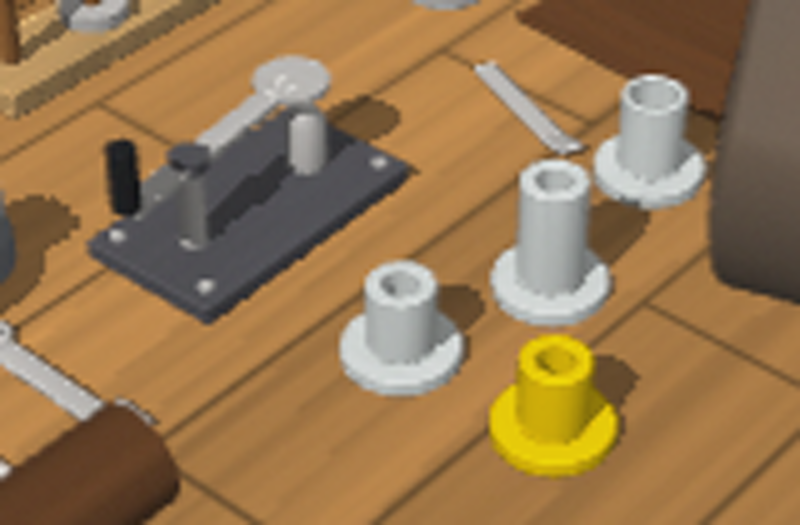

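All three sleeves are measured in both views:

| Sleeve | x, y (m) |
|---|---|
| 90 | (.443, -.0515) |
| 60 | (.4725, .059) |
| 70 | (.467, -.190) |

The knob is at about (.6305, .135) and the guard axis at about (.638, .073). The heights match the text. I'll move toward the knob by way of the far side, turning the tool so that tool x = +Y and tool y = +X.

```bash
python3 -m creep '[[[0,0,-1.182],[460,-190,0],0.5],[[0,0,-1.182],[460,-190,0],0.5],[[0,0,-1.182],[460,-190,0],0.5],[[0,0,-1.182],[460,-190,0],0.5],[[0,0,-1.182],[460,-190,0],0.5],[[0,0,-1.182],[460,-190,0],0.5],[[0,0,-1.182],[460,-190,0],0.5],[[0,0,-1.182],[460,-190,0],0.5],[[0,0,-1.182],[460,-190,0],0.5],[[0,0,-1.182],[460,-190,0],0.5],[[0,0,-1.182],[460,-190,0],0.5],[[0,0,-1.182],[460,-190,0],0.5],[[0,0,-1.182],[460,-190,0],0.5],[[0,0,-1.182],[460,-190,0],0.5],[[0,0,-1.182],[460,-190,0],0.5],[[0,0,-1.182],[460,-190,0],0.5]]' 20
python3 - <<'E'
from h import *
s=readout.read_state();print(np.round(s["eef_rot"],3),s["joint_positions"],s["grip_width"])
E
```

```text
time: 2.53
tcp_pos: [0.5994, -0.252, 0.3039]
eef_rot: [[0.001, 1.0, -0.0], [1.0, -0.001, -0.0], [-0.0, -0.0, -1.0]]
contact_force: [-0.9, 0.6, 0.1]
grip_width: 0.0429
grip_force: 0.0
[[ 0.001  1.    -0.   ]
 [ 1.    -0.001 -0.   ]
 [-0.    -0.    -1.   ]] [-4.44570176e-01  4.80639422e-01  1.59561988e+00 -2.56683191e-04
  1.06565927e+00 -4.43658915e-01] 0.042926166330336496
```

```bash
python3 -m creep '[[[0,0,0],[387,31,0],0.5],[[0,0,0],[387,31,0],0.5],[[0,0,0],[387,31,0],0.5],[[0,0,0],[387,31,0],0.5],[[0,0,0],[387,31,0],0.5],[[0,0,0],[387,31,0],0.5],[[0,0,0],[387,31,0],0.5],[[0,0,0],[387,31,0],0.5],[[0,0,0],[387,31,0],0.5],[[0,0,0],[387,31,0],0.5],[[0,0,0],[387,31,0],0.5],[[0,0,0],[387,31,0],0.5],[[0,0,0],[387,31,70],0.5],[[0,0,0],[387,31,100],0.5],[[0,0,0],[387,31,120],0.5],[[0,0,0],[387,31,140],0.5],[[0,0,0],[387,31,140],0.5]]'
python3 - <<'E'
from h import *
for n in("side","top"):
    p,d=cams.read_camera(n); cv2.imwrite(f"pics/{n}1.png",p[...,::-1]); np.save(f"pics/{n}1.npy",d)
a=cv2.imread("pics/side1.png")[100:320,160:420]; cv2.imwrite("pics/c3.png",cv2.resize(a,None,fx=2.7,fy=2.7))
E
```

```text
time: 3.95
tcp_pos: [0.6286, 0.1328, 0.1594]
eef_rot: [[0.002, 1.0, -0.007], [1.0, -0.002, -0.001], [-0.001, -0.007, -1.0]]
contact_force: [-2.0, -0.4, -0.3]
grip_width: 0.0427
grip_force: 0.0
```

View pics/c3.png

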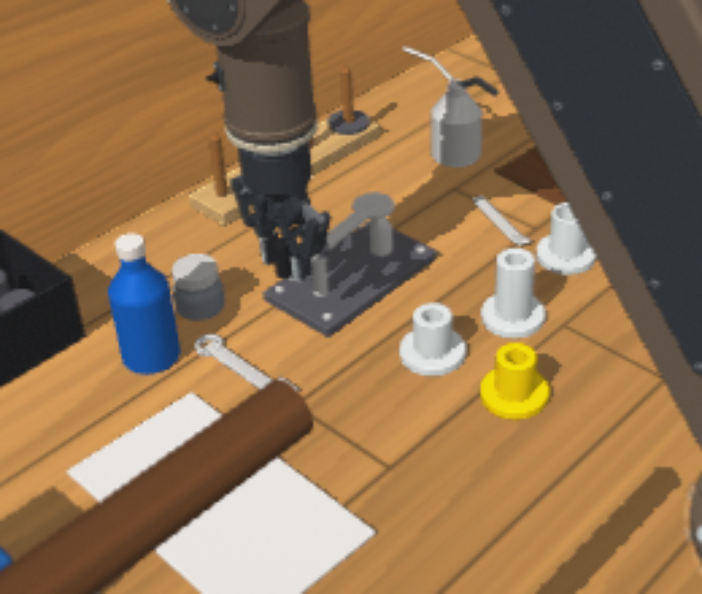

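The open fingers straddle the knob at about (290,240) in the crop, clear of the bottle and jar. I'll close on it.

```bash
python3 -m creep '[[[0,0,0],[0,0,0],0],[[0,0,0],[0,0,0],0],[[0,0,0],[0,0,0],0],[[0,0,0],[0,0,0],0],[[0,0,0],[0,0,0],0],[[0,0,0],[0,0,0],0],[[0,0,0],[0,0,0],0],[[0,0,0],[0,0,0],0]]' 25
python3 - <<'E'
import numpy as np
k=np.array([.630,.133]);
for a in (.638,.073),:
  a=np.array(a); r=k-a; r=r/np.hypot(*r)*.06
  for deg in range(0,97,6):
    t=np.radians(deg); R=np.array([[np.cos(t),-np.sin(t)],[np.sin(t),np.cos(t)]]); d=(R@r-r)*1000; print(deg,round(-t,3),np.round(d[[1,0]],0))
E
```

```text
time: 4.72
tcp_pos: [0.6322, 0.1353, 0.1661]
eef_rot: [[-0.0, 1.0, 0.003], [1.0, 0.0, -0.0], [-0.0, 0.003, -1.0]]
contact_force: [0.0, -6.7, 8.9]
grip_width: 0.0194
grip_force: 24.9
0 -0.0 [0. 0.]
6 -0.105 [-1. -6.]
12 -0.209 [ -3. -12.]
18 -0.314 [ -5. -18.]
24 -0.419 [ -8. -24.]
30 -0.524 [-12. -29.]
36 -0.628 [-16. -33.]
42 -0.733 [-21. -38.]
48 -0.838 [-26. -42.]
54 -0.942 [-31. -45.]
60 -1.047 [-37. -48.]
66 -1.152 [-43. -50.]
72 -1.257 [-49. -51.]
78 -1.361 [-55. -52.]
84 -1.466 [-61. -52.]
90 -1.571 [-67. -52.]
96 -1.676 [-74. -50.]
```

```bash
python3 -m creep '[[[0,0,-0.05],[0,-3,0],0],[[0,0,-0.105],[-1,-6,0],0],[[0,0,-0.157],[-2,-9,0],0],[[0,0,-0.209],[-3,-12,0],0],[[0,0,-0.262],[-4,-15,0],0],[[0,0,-0.314],[-5,-18,0],0],[[0,0,-0.366],[-6,-21,0],0],[[0,0,-0.419],[-8,-24,0],0],[[0,0,-0.471],[-10,-27,0],0],[[0,0,-0.524],[-12,-29,0],0],[[0,0,-0.576],[-14,-31,0],0],[[0,0,-0.628],[-16,-33,0],0]]'
```

```text
time: 5.72
tcp_pos: [0.5985, 0.1201, 0.166]
eef_rot: [[-0.589, 0.808, 0.002], [0.808, 0.589, 0.001], [-0.001, 0.002, -1.0]]
contact_force: [-4.4, 2.9, 13.7]
grip_width: 0.019
grip_force: 25.4
```

```bash
python3 -m creep '[[[0,0,-0.05],[0,-3,0],0],[[0,0,-0.105],[-1,-6,0],0],[[0,0,-0.157],[-2,-9,0],0],[[0,0,-0.209],[-3,-12,0],0],[[0,0,-0.262],[-4,-15,0],0],[[0,0,-0.314],[-5,-18,0],0],[[0,0,-0.366],[-6,-21,0],0],[[0,0,-0.419],[-8,-24,0],0],[[0,0,-0.471],[-10,-27,0],0],[[0,0,-0.524],[-12,-29,0],0],[[0,0,-0.576],[-14,-31,0],0],[[0,0,-0.628],[-16,-33,0],0],[[0,0,-0.68],[-18,-35,0],0],[[0,0,-0.733],[-21,-38,0],0]]'
```

```text
time: 6.88
tcp_pos: [0.5786, 0.0807, 0.1659]
eef_rot: [[-0.979, 0.206, -0.001], [0.206, 0.979, 0.0], [0.001, 0.0, -1.0]]
contact_force: [-14.6, 4.5, 23.3]
grip_width: 0.0194
grip_force: 26.2
```

```bash
python3 -m creep '[[[0,0,-0.05],[0,-3,-1],0],[[0,0,-0.105],[-1,-6,-2],0],[[0,0,-0.13],[-1,-8,-2],0],[[0,0,-0.157],[-2,-9,-2],0],[[0,0,-0.18],[-2,-10,-2],0],[[0,0,-0.18],[-2,-10,-2],0],[[0,0,-0.18],[-2,-10,-2],0]]'
```

```text
time: 7.47
tcp_pos: [0.5785, 0.072, 0.1663]
eef_rot: [[-1.0, 0.03, -0.001], [0.03, 1.0, 0.002], [0.002, 0.002, -1.0]]
contact_force: [-5.2, 21.9, -7.8]
grip_width: 0.0194
grip_force: 27.3
```

```bash
python3 -m creep '[[[0,0,0],[0,-2,0],0],[[0,0,0],[0,-3,0],0],[[0,0,0],[0,-3,0],0],[[0,0,0],[0,-3,0],0]]'
```

```text
time: 7.8
tcp_pos: [0.5785, 0.0714, 0.1664]
eef_rot: [[-1.0, 0.031, -0.001], [0.031, 1.0, 0.005], [0.001, 0.005, -1.0]]
contact_force: [-5.4, 50.6, -10.8]
grip_width: 0.0191
grip_force: 29.4
```

```bash
python3 -m creep '[[[0,0,0],[0,2,0],0.4],[[0,0,0],[0,2,0],0.4],[[0,0,0],[0,2,0],0.4],[[0,0,0],[0,2,-30],0.4],[[0,0,0],[0,2,-70],0.4],[[0,0,0],[0,2,-110],0.4],[[0,0,0],[0,2,-140],0.7]]'
python3 -m creep '[[[0,0,1.541],[66,-472,0],1],[[0,0,1.541],[66,-472,0],1],[[0,0,1.541],[66,-472,0],1],[[0,0,1.541],[66,-472,0],1],[[0,0,1.541],[66,-472,0],1],[[0,0,1.541],[66,-472,0],1],[[0,0,1.541],[66,-472,0],1],[[0,0,1.541],[66,-472,0],1],[[0,0,1.541],[66,-472,0],1],[[0,0,1.541],[66,-472,0],1],[[0,0,1.541],[66,-472,0],1],[[0,0,1.541],[66,-472,0],1],[[0,0,1.541],[66,-472,0],1],[[0,0,1.541],[66,-472,0],1],[[0,0,1.541],[66,-472,0],1],[[0,0,1.541],[66,-472,0],1]]'
python3 - <<'E'
from h import *
for n in("side","top"):
    p,d=cams.read_camera(n); cv2.imwrite(f"pics/{n}2.png",p[...,::-1]); np.save(f"pics/{n}2.npy",d)
P=cloud("top",np.load("pics/top2.npy")); S=cloud("side",np.load("pics/side2.npy"))
for nm,V in(("top",P),("side",S)):
  for o in sleeves(V,[(.4725,.059),(.443,-.0515),(.467,-.19)]): print(nm,o)
  m=(V[...,0]>.59)&(V[...,0]<.69)&(V[...,1]>-.08)&(V[...,1]<.02)
  Q=V[m&(V[...,2]>.035)&(V[...,2]<.07)]; print(nm,"pin",len(Q),np.round(np.r_[Q.min(0),Q.max(0)],4))
  m=(V[...,0]>.69)&(V[...,0]<.80)&(V[...,1]>0)&(V[...,1]<.15)&(V[...,2]>.074)&(V[...,2]<.088)
  Q=V[m];print("disc",len(Q),np.round(np.r_[Q.min(0),Q.max(0)],4))
a=cv2.imread("pics/top2.png")[60:270,140:510]; cv2.imwrite("pics/c4.png",cv2.resize(a,None,fx=2.1,fy=2.1,interpolation=cv2.INTER_CUBIC))
E
```

```text
time: 8.38
tcp_pos: [0.58, 0.0688, 0.3097]
eef_rot: [[-1.0, 0.03, 0.003], [0.03, 1.0, 0.0], [-0.003, 0.0, -1.0]]
contact_force: [2.2, -0.5, 0.8]
grip_width: 0.0449
grip_force: 0.0
time: 9.72
tcp_pos: [0.4995, -0.4002, 0.3063]
eef_rot: [[-0.002, 1.0, 0.0], [1.0, 0.002, -0.0], [-0.0, 0.0, -1.0]]
contact_force: [-0.5, -0.1, -0.4]
grip_width: 0.0854
grip_force: 0.0
top (np.float64(0.0626), array([0.4733, 0.0579]), 164, array([0.4737, 0.0589]), array([0.072, 0.074]))
top (np.float64(0.8946), array([ 0.3981, -0.0389]), 884, array([ 0.4439, -0.0498]), array([0.074, 0.087]))
top (np.float64(0.0718), array([ 0.4684, -0.1917]), 105, array([ 0.4673, -0.1888]), array([0.073, 0.08 ]))
top pin 105 [ 0.6283 -0.0487  0.0369  0.655  -0.0232  0.0693]
disc 461 [0.6904 0.0514 0.0748 0.7764 0.1015 0.0868]
side (np.float64(0.0591), array([0.4723, 0.0605]), 95, array([0.4724, 0.0602]), array([0.077, 0.076]))
side (np.float64(0.0879), array([ 0.4422, -0.0505]), 96, array([ 0.442 , -0.0504]), array([0.076, 0.072]))
side (np.float64(0.0677), array([ 0.468 , -0.1908]), 67, array([ 0.4653, -0.1896]), array([0.079, 0.077]))
side pin 62 [ 0.6262 -0.0462  0.0351  0.6497 -0.0193  0.0656]
disc 155 [0.6904 0.0547 0.074  0.7749 0.1039 0.0837]
```

View pics/c4.png

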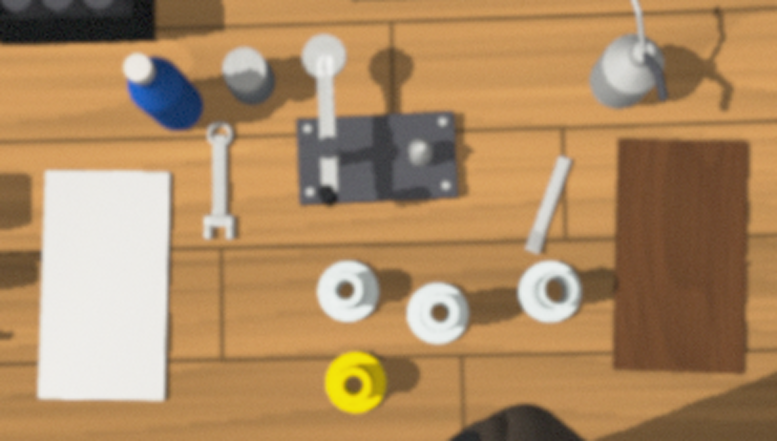

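The guard is at its open stop, with the disc at (323,55) and the knob at (327,195) in the crop. The pin is bare at (420,152), and the board and dish are clear. The pin measures (.641,-.0355). I'll pick up the 90 sleeve.

```bash
python3 -m creep '[[[0,0,0],[349,-57,0],1],[[0,0,0],[349,-57,0],1],[[0,0,0],[349,-57,0],1],[[0,0,0],[349,-57,0],1],[[0,0,0],[349,-57,0],1],[[0,0,0],[349,-57,0],1],[[0,0,0],[349,-57,0],1],[[0,0,0],[349,-57,0],1],[[0,0,0],[349,-57,0],1],[[0,0,0],[349,-57,0],1],[[0,0,0],[349,-57,35],1],[[0,0,0],[349,-57,70],1],[[0,0,0],[349,-57,105],1],[[0,0,0],[349,-57,140],1],[[0,0,0],[349,-57,165],1],[[0,0,0],[349,-57,180],1],[[0,0,0],[349,-57,187],1],[[0,0,0],[349,-57,187],1],[[0,0,0],[349,-57,187],1]]' 
python3 -m creep '[[[0,0,0],[0,0,0],0.2],[[0,0,0],[0,0,0],0.2],[[0,0,0],[0,0,0],0.2],[[0,0,0],[0,0,0],0.2],[[0,0,0],[0,0,0],0.2],[[0,0,0],[0,0,0],0.2],[[0,0,0],[0,0,0],0.2],[[0,0,0],[0,0,0],0.2]]' 60
python3 - <<'E'
from h import *
for uv in((433,127),(496,127),(496,237),(433,237),(464.8,182),(160.5,141),(221,142),(219,250.5),(158.5,249.5),(190,195.5)): print(uv,np.round(ray("top",*uv,.006),3))
E
```

```text
time: 11.4
tcp_pos: [0.4428, -0.0517, 0.1193]
eef_rot: [[-0.001, 1.0, 0.0], [1.0, 0.001, -0.0], [-0.0, 0.0, -1.0]]
contact_force: [0.5, -0.4, 0.3]
grip_width: 0.085
grip_force: 0.0
time: 12.07
tcp_pos: [0.443, -0.0517, 0.1199]
eef_rot: [[0.0, 1.0, 0.002], [1.0, -0.0, -0.0], [-0.0, 0.002, -1.0]]
contact_force: [-0.7, 0.5, 15.8]
grip_width: 0.0429
grip_force: 58.4
(433, 127) [ 0.655 -0.281  0.006]
(496, 127) [ 0.65  -0.443  0.006]
(496, 237) [ 0.364 -0.432  0.006]
(433, 237) [ 0.367 -0.272  0.006]
(464.8, 182) [ 0.508 -0.359  0.006]
(160.5, 141) [0.636 0.444 0.006]
(221, 142) [0.63  0.281 0.006]
(219, 250.5) [0.341 0.289 0.006]
(158.5, 249.5) [0.347 0.45  0.006]
(190, 195.5) [0.488 0.366 0.006]
```

Sleeve gripped (42.9 mm). I'll lift it and carry it over the pin.

```bash
python3 -m creep '[[[0,0,0],[0,0,-20],0.2],[[0,0,0],[0,0,-45],0.2],[[0,0,0],[0,0,-75],0.2],[[0,0,0],[0,0,-100],0.2],[[0,0,0],[2,20,-100],0.2],[[0,0,0],[4,45,-100],0.2],[[0,0,0],[6,75,-100],0.2],[[0,0,0],[8,105,-100],0.2],[[0,0,0],[11,135,-100],0.2],[[0,0,0],[13,165,-100],0.2],[[0,0,0],[15,185,-100],0.2],[[0,0,0],[16,198,-100],0.2],[[0,0,0],[16,198,-100],0.2],[[0,0,0],[16,198,-100],0.2],[[0,0,0],[16,198,-100],0.2]]'
python3 - <<'E'
from h import *
for n in("side","top"):
    p,d=cams.read_camera(n); cv2.imwrite(f"pics/{n}3.png",p[...,::-1]); np.save(f"pics/{n}3.npy",d)
V=cloud("side",np.load("pics/side3.npy"))
m=(V[...,0]>.58)&(V[...,0]<.72)&(V[...,1]>-.1)&(V[...,1]<.05)
Q=V[m]; Q=Q[(Q[:,2]>.09)&(Q[:,2]<.118)]; print(len(Q),np.round(np.r_[Q.min(0),Q.max(0)],4))
a=cv2.imread("pics/side3.png")[100:280,200:420]; cv2.imwrite("pics/c5.png",cv2.resize(a,None,fx=3,fy=3))
E
```

```text
time: 13.32
tcp_pos: [0.6394, -0.0356, 0.2187]
eef_rot: [[-0.0, 1.0, -0.001], [1.0, 0.0, 0.0], [0.0, -0.001, -1.0]]
contact_force: [-1.1, -0.4, -3.3]
grip_width: 0.0425
grip_force: 62.2
204 [ 0.5998 -0.0738  0.096   0.6742  0.002   0.1179]
```

View pics/c5.png

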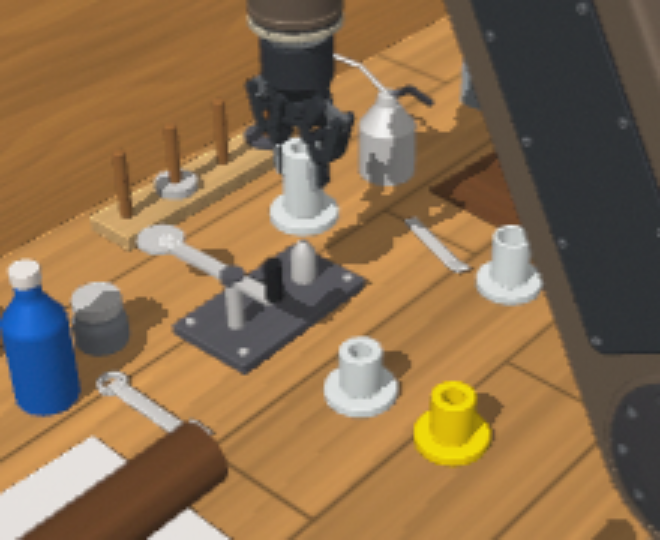

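The sleeve hangs upright over the pin at (303,255) in the crop, about 1 mm off in x and 2 mm in y. I'll correct that and lower it.

```bash
python3 -m creep '[[[0,0,0],[2,1,10],0.2],[[0,0,0],[2,1,22],0.2],[[0,0,0],[2,1,32],0.2],[[0,0,0],[2,1,38],0.2],[[0,0,0],[2,1,41],0.2],[[0,0,0],[2,1,43],0.2],[[0,0,0],[2,1,45],0.2],[[0,0,0],[2,1,46],0.2],[[0,0,0],[2,1,47],0.2],[[0,0,0],[2,1,47],0.2],[[0,0,0],[2,1,47],0.2]]'
```

```text
time: 14.33
tcp_pos: [0.642, -0.0338, 0.1731]
eef_rot: [[-0.0, 1.0, 0.002], [1.0, 0.0, -0.0], [-0.0, 0.002, -1.0]]
contact_force: [-1.8, -1.6, 7.5]
grip_width: 0.0433
grip_force: 63.1
```

```bash
python3 -m creep '[[[0,0,0],[0,0,1],0.2],[[0,0,0],[0,0,2],0.2],[[0,0,0],[0,0,3],0.2],[[0,0,0],[0,0,3],0.2],[[0,0,0],[0,0,3],0.2]]'
```

```text
time: 14.75
tcp_pos: [0.6423, -0.0339, 0.1724]
eef_rot: [[-0.0, 1.0, 0.003], [1.0, 0.0, -0.001], [-0.001, 0.003, -1.0]]
contact_force: [-11.3, -0.5, 43.0]
grip_width: 0.0428
grip_force: 66.0
```

It caught: the flange is at about 53 mm and 43 N of reaction showed with no further travel. Sleeve 90 does not fit, so it goes on the dish.

```bash
python3 -m creep '[[[0,0,0],[0,0,-10],0.2],[[0,0,0],[0,0,-30],0.2],[[0,0,0],[0,0,-60],0.2],[[0,0,0],[0,0,-95],0.2],[[0,0,0],[0,0,-125],0.2],[[0,0,0],[0,0,-150],0.2],[[0,0,0],[33,-20,-150],0.2],[[0,0,0],[66,-40,-150],0.2],[[0,0,0],[100,-60,-150],0.2],[[0,0,0],[133,-80,-150],0.2],[[0,0,0],[166,-101,-150],0.2],[[0,0,0],[200,-121,-150],0.2],[[0,0,0],[233,-141,-150],0.2],[[0,0,0],[266,-161,-150],0.2],[[0,0,0],[300,-181,-150],0.2],[[0,0,0],[333,-201,-150],0.2],[[0,0,0],[366,-221,-150],0.2],[[0,0,0],[390,-236,-150],0.2],[[0,0,0],[400,-242,-150],0.2],[[0,0,0],[400,-242,-150],0.2]]'
python3 -m creep '[[[0,0,0],[0,0,25],0.2],[[0,0,0],[0,0,60],0.2],[[0,0,0],[0,0,95],0.2],[[0,0,0],[0,0,130],0.2],[[0,0,0],[0,0,160],0.2],[[0,0,0],[0,0,175],0.2],[[0,0,0],[0,0,183],0.2],[[0,0,0],[0,0,188],0.2],[[0,0,0],[0,0,191],0.2],[[0,0,0],[0,0,193],0.2],[[0,0,0],[0,0,193],0.2]]'
```

```text
time: 16.42
tcp_pos: [0.398, 0.3684, 0.3192]
eef_rot: [[-0.003, 1.0, 0.0], [1.0, 0.003, 0.001], [0.001, 0.0, -1.0]]
contact_force: [0.2, -0.7, -3.2]
grip_width: 0.0426
grip_force: 62.6
time: 17.33
tcp_pos: [0.3999, 0.3666, 0.1266]
eef_rot: [[0.0, 1.0, 0.001], [1.0, -0.0, 0.001], [0.001, 0.001, -1.0]]
contact_force: [-0.3, 0.4, -3.9]
grip_width: 0.043
grip_force: 62.6
```

```bash
python3 -m creep '[[[0,0,0],[0,0,1],0.2],[[0,0,0],[0,0,2],0.2],[[0,0,0],[0,0,2],0.2],[[0,0,0],[0,0,2],0.2]]'
```

```text
time: 17.67
tcp_pos: [0.4001, 0.3668, 0.1259]
eef_rot: [[-0.0, 1.0, 0.002], [1.0, 0.0, 0.002], [0.002, 0.002, -1.0]]
contact_force: [-1.5, -4.8, 23.6]
grip_width: 0.0428
grip_force: 64.6
```

```bash
python3 -m creep '[[[0,0,0],[0,0,-1],0.75],[[0,0,0],[0,0,-1],0.75],[[0,0,0],[0,0,-1],0.75],[[0,0,0],[0,0,-1],0.75],[[0,0,0],[0,0,-25],0.75],[[0,0,0],[0,0,-60],0.75],[[0,0,0],[0,0,-100],0.75],[[0,0,0],[0,0,-140],0.75],[[0,0,0],[0,0,-182],1]]'
python3 -m creep '[[[0,0,0],[-746,100,0],1],[[0,0,0],[-746,100,0],1],[[0,0,0],[-746,100,0],1],[[0,0,0],[-746,100,0],1],[[0,0,0],[-746,100,0],1],[[0,0,0],[-746,100,0],1],[[0,0,0],[-746,100,0],1],[[0,0,0],[-746,100,0],1],[[0,0,0],[-746,100,0],1],[[0,0,0],[-746,100,0],1],[[0,0,0],[-746,100,0],1],[[0,0,0],[-746,100,0],1],[[0,0,0],[-746,100,0],1],[[0,0,0],[-746,100,0],1],[[0,0,0],[-746,100,0],1],[[0,0,0],[-746,100,0],1],[[0,0,0],[-746,100,0],1],[[0,0,0],[-746,100,0],1],[[0,0,0],[-746,100,0],1],[[0,0,0],[-746,100,0],1]]'
cat >> h.py <<'E'
def look(k,seeds):
    for n in("side","top"):
        p,d=cams.read_camera(n); cv2.imwrite(f"pics/{n}{k}.png",p[...,::-1]); np.save(f"pics/{n}{k}.npy",d)
        V=cloud(n,d)
        for o in sleeves(V,seeds): print(n,o)
E
python3 -c "
from h import *
look(4,[(.4725,.059),(.467,-.19),(.4,.366)])
a=cv2.imread('pics/top4.png')[60:270,140:510]; cv2.imwrite('pics/c6.png',cv2.resize(a,None,fx=2.1,fy=2.1,interpolation=cv2.INTER_CUBIC))"
```

```text
time: 18.42
tcp_pos: [0.3989, 0.366, 0.3072]
eef_rot: [[-0.0, 1.0, -0.001], [1.0, 0.0, -0.001], [-0.001, -0.001, -1.0]]
contact_force: [1.5, 1.5, -0.4]
grip_width: 0.0742
grip_force: 0.0
time: 20.08
tcp_pos: [0.4992, -0.3818, 0.3049]
eef_rot: [[0.003, 1.0, -0.0], [1.0, -0.003, 0.0], [0.0, -0.0, -1.0]]
contact_force: [0.2, 0.8, -0.7]
grip_width: 0.0856
grip_force: 0.0
side (np.float64(0.0595), array([0.4718, 0.0601]), 95, array([0.4722, 0.0599]), array([0.075, 0.08 ]))
side (np.float64(0.0674), array([ 0.4683, -0.1905]), 61, array([ 0.4668, -0.1904]), array([0.077, 0.079]))
side (np.float64(0.0951), array([0.397 , 0.3664]), 152, array([0.3995, 0.3648]), array([0.098, 0.097]))
top (np.float64(0.0629), array([0.4733, 0.0583]), 163, array([0.4723, 0.0588]), array([0.074, 0.074]))
top (np.float64(0.0721), array([ 0.4684, -0.1916]), 105, array([ 0.4677, -0.1923]), array([0.074, 0.074]))
top (np.float64(0.098), array([0.4014, 0.3629]), 187, array([0.4007, 0.3639]), array([0.098, 0.093]))
```

View pics/c6.png

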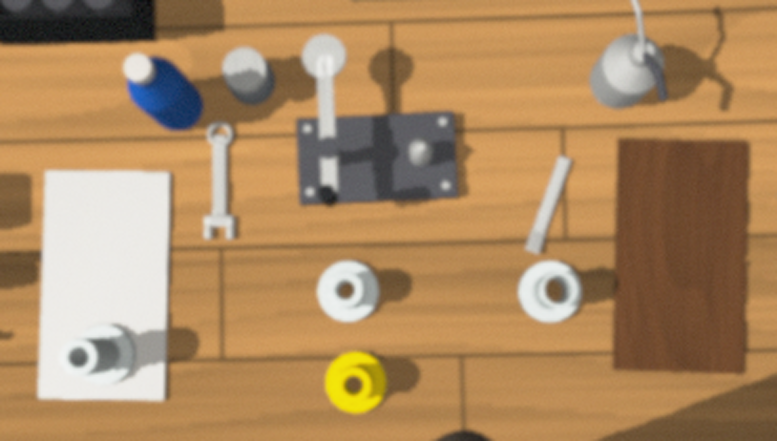

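Sleeve 90 stands on the dish at (80,357) in the crop, and the other two have not moved. Next is the 70 at (.468,-.191).

```bash
python3 -m creep '[[[0,0,0],[189,-32,0],1],[[0,0,0],[189,-32,0],1],[[0,0,0],[189,-32,0],1],[[0,0,0],[189,-32,0],1],[[0,0,0],[189,-32,0],1],[[0,0,0],[189,-32,0],1],[[0,0,0],[189,-32,0],1],[[0,0,0],[189,-32,40],1],[[0,0,0],[189,-32,80],1],[[0,0,0],[189,-32,120],1],[[0,0,0],[189,-32,155],1],[[0,0,0],[189,-32,180],1],[[0,0,0],[189,-32,195],1],[[0,0,0],[189,-32,204],1],[[0,0,0],[189,-32,204],1],[[0,0,0],[189,-32,204],1]]'
python3 -m creep '[[[0,0,0],[0,0,0],0.2],[[0,0,0],[0,0,0],0.2],[[0,0,0],[0,0,0],0.2],[[0,0,0],[0,0,0],0.2],[[0,0,0],[0,0,0],0.2],[[0,0,0],[0,0,0],0.2],[[0,0,0],[0,0,0],0.2],[[0,0,0],[0,0,0],0.2]]' 60
```

```text
time: 21.52
tcp_pos: [0.4677, -0.1909, 0.1018]
eef_rot: [[0.0, 1.0, 0.0], [1.0, -0.0, -0.0], [-0.0, 0.0, -1.0]]
contact_force: [0.6, 0.4, -0.2]
grip_width: 0.0854
grip_force: 0.0
time: 22.18
tcp_pos: [0.468, -0.1908, 0.1027]
eef_rot: [[-0.0, 1.0, 0.002], [1.0, 0.0, -0.001], [-0.001, 0.002, -1.0]]
contact_force: [-1.8, 0.8, 15.5]
grip_width: 0.0432
grip_force: 58.7
```

```bash
python3 -m creep '[[[0,0,0],[0,0,-20],0.2],[[0,0,0],[0,0,-45],0.2],[[0,0,0],[0,0,-75],0.2],[[0,0,0],[0,0,-100],0.2],[[0,0,0],[18,20,-100],0.2],[[0,0,0],[40,45,-100],0.2],[[0,0,0],[65,72,-100],0.2],[[0,0,0],[90,100,-100],0.2],[[0,0,0],[115,128,-100],0.2],[[0,0,0],[138,153,-100],0.2],[[0,0,0],[150,167,-100],0.2],[[0,0,0],[156,173,-100],0.2],[[0,0,0],[156,173,-100],0.2],[[0,0,0],[156,173,-100],0.2],[[0,0,0],[156,173,-100],0.2]]'
python3 -m creep '[[[0,0,0],[0,0,10],0.2],[[0,0,0],[0,0,22],0.2],[[0,0,0],[0,0,32],0.2],[[0,0,0],[0,0,38],0.2],[[0,0,0],[0,0,41],0.2],[[0,0,0],[0,0,43],0.2],[[0,0,0],[0,0,45],0.2],[[0,0,0],[0,0,46],0.2],[[0,0,0],[0,0,48],0.2],[[0,0,0],[0,0,48],0.2],[[0,0,0],[0,0,48],0.2]]'
```

```text
time: 23.43
tcp_pos: [0.6394, -0.0354, 0.2015]
eef_rot: [[0.001, 1.0, -0.001], [1.0, -0.001, -0.0], [-0.0, -0.001, -1.0]]
contact_force: [0.1, -0.3, -2.6]
grip_width: 0.0424
grip_force: 61.8
time: 24.35
tcp_pos: [0.6405, -0.0346, 0.1537]
eef_rot: [[-0.0, 1.0, 0.0], [1.0, 0.0, 0.0], [0.0, 0.0, -1.0]]
contact_force: [-0.4, 0.5, -2.5]
grip_width: 0.0427
grip_force: 61.8
```

No contact at 52 mm, so I'll keep going.

```bash
python3 -m creep '[[[0,0,0],[0,0,4],0.2],[[0,0,0],[0,0,8],0.2],[[0,0,0],[0,0,12],0.2],[[0,0,0],[0,0,16],0.2],[[0,0,0],[0,0,20],0.2],[[0,0,0],[0,0,24],0.2],[[0,0,0],[0,0,28],0.2],[[0,0,0],[0,0,31],0.2],[[0,0,0],[0,0,33],0.2],[[0,0,0],[0,0,34],0.2],[[0,0,0],[0,0,34],0.2]]'
python3 -m creep '[[[0,0,0],[0,0,1],0.2],[[0,0,0],[0,0,2],0.2],[[0,0,0],[0,0,3],0.2],[[0,0,0],[0,0,4],0.2],[[0,0,0],[0,0,5],0.2],[[0,0,0],[0,0,5],0.2],[[0,0,0],[0,0,5],0.2]]'
```

```text
time: 25.27
tcp_pos: [0.6404, -0.0346, 0.1193]
eef_rot: [[-0.0, 1.0, -0.0], [1.0, 0.0, 0.0], [0.0, -0.0, -1.0]]
contact_force: [-0.1, 0.3, -1.9]
grip_width: 0.043
grip_force: 61.8
time: 25.85
tcp_pos: [0.6406, -0.0346, 0.1176]
eef_rot: [[-0.0, 1.0, 0.001], [1.0, 0.0, -0.0], [-0.0, 0.001, -1.0]]
contact_force: [-14.5, 1.1, 46.6]
grip_width: 0.043
grip_force: 65.8
```

It is fully home: the flange is on the plate at 15 mm and the push was met by 47 N. Sleeve 70 fits, so it goes on the board.

```bash
python3 -m creep '[[[0,0,0],[0,0,-6],0.2],[[0,0,0],[0,0,-20],0.2],[[0,0,0],[0,0,-40],0.2],[[0,0,0],[0,0,-65],0.2],[[0,0,0],[0,0,-95],0.2],[[0,0,0],[0,0,-120],0.2],[[0,0,0],[-30,-12,-130],0.2],[[0,0,0],[-60,-25,-130],0.2],[[0,0,0],[-90,-37,-130],0.2],[[0,0,0],[-120,-49,-130],0.2],[[0,0,0],[-150,-61,-130],0.2],[[0,0,0],[-180,-74,-130],0.2],[[0,0,0],[-210,-86,-130],0.2],[[0,0,0],[-240,-98,-130],0.2],[[0,0,0],[-270,-111,-130],0.2],[[0,0,0],[-300,-123,-130],0.2],[[0,0,0],[-315,-129,-130],0.2],[[0,0,0],[-322,-132,-130],0.2],[[0,0,0],[-322,-132,-130],0.2]]'
python3 -m creep '[[[0,0,0],[0,0,25],0.2],[[0,0,0],[0,0,60],0.2],[[0,0,0],[0,0,95],0.2],[[0,0,0],[0,0,115],0.2],[[0,0,0],[0,0,125],0.2],[[0,0,0],[0,0,131],0.2],[[0,0,0],[0,0,134],0.2],[[0,0,0],[0,0,136],0.2],[[0,0,0],[0,0,138],0.2],[[0,0,0],[0,0,138],0.2]]'
```

```text
time: 27.43
tcp_pos: [0.5078, -0.358, 0.2446]
eef_rot: [[0.002, 1.0, 0.0], [1.0, -0.002, -0.0], [-0.0, 0.0, -1.0]]
contact_force: [-1.0, -0.4, -1.4]
grip_width: 0.0427
grip_force: 62.1
time: 28.27
tcp_pos: [0.5093, -0.3568, 0.1088]
eef_rot: [[-0.0, 1.0, 0.002], [1.0, 0.0, -0.001], [-0.001, 0.002, -1.0]]
contact_force: [-1.6, 5.5, 11.7]
grip_width: 0.0429
grip_force: 63.2
```

```bash
python3 -m creep '[[[0,0,0],[0,0,-1],0.75],[[0,0,0],[0,0,-1],0.75],[[0,0,0],[0,0,-1],0.75],[[0,0,0],[0,0,-1],0.75],[[0,0,0],[0,0,-25],0.75],[[0,0,0],[0,0,-60],0.75],[[0,0,0],[0,0,-100],0.75],[[0,0,0],[0,0,-140],1],[[0,0,0],[0,0,-180],1],[[0,0,0],[0,0,-199],1],[[0,0,0],[0,0,-199],1]]'
python3 -c "
from h import *
look(5,[(.4725,.059),(.509,-.357),(.4,.366)])
print(readout.read_state()['tcp_pos'])"
```

```text
time: 29.18
tcp_pos: [0.51, -0.3578, 0.3112]
eef_rot: [[0.0, 1.0, 0.006], [1.0, -0.0, -0.005], [-0.005, 0.006, -1.0]]
contact_force: [0.8, -1.2, 0.5]
grip_width: 0.0851
grip_force: 0.0
side (np.float64(0.0599), array([0.472 , 0.0603]), 96, array([0.4716, 0.0599]), array([0.077, 0.075]))
side (np.int64(0), array([ 0.5322, -0.333 ]), 27, array([ 0.5382, -0.3352]), array([0.04 , 0.052]))
side (np.float64(0.0952), array([0.3974, 0.3662]), 148, array([0.3976, 0.3669]), array([0.094, 0.095]))
top (np.float64(0.0629), array([0.4732, 0.0582]), 159, array([0.4737, 0.0589]), array([0.072, 0.074]))
top (np.float64(0.4669), array([ 0.5212, -0.32  ]), 146, array([ 0.5096, -0.3559]), array([0.097, 0.097]))
top (np.float64(0.0976), array([0.4013, 0.3637]), 188, array([0.4007, 0.364 ]), array([0.098, 0.094]))
[ 0.5086338  -0.35679401  0.30651549]
```

The 60 is unmoved at (.4725,.059). I'll pick it up.

```bash
python3 -m creep '[[[0,0,0],[416,-36,0],1],[[0,0,0],[416,-36,0],1],[[0,0,0],[416,-36,0],1],[[0,0,0],[416,-36,0],1],[[0,0,0],[416,-36,0],1],[[0,0,0],[416,-36,0],1],[[0,0,0],[416,-36,0],1],[[0,0,0],[416,-36,0],1],[[0,0,0],[416,-36,0],1],[[0,0,0],[416,-36,0],1],[[0,0,0],[416,-36,0],1],[[0,0,0],[416,-36,0],1],[[0,0,0],[416,-36,40],1],[[0,0,0],[416,-36,80],1],[[0,0,0],[416,-36,120],1],[[0,0,0],[416,-36,160],1],[[0,0,0],[416,-36,190],1],[[0,0,0],[416,-36,205],1],[[0,0,0],[416,-36,210],1],[[0,0,0],[416,-36,210],1]]'
python3 -m creep '[[[0,0,0],[0,0,0],0.2],[[0,0,0],[0,0,0],0.2],[[0,0,0],[0,0,0],0.2],[[0,0,0],[0,0,0],0.2],[[0,0,0],[0,0,0],0.2],[[0,0,0],[0,0,0],0.2],[[0,0,0],[0,0,0],0.2],[[0,0,0],[0,0,0],0.2]]' 60
```

```text
time: 30.95
tcp_pos: [0.4715, 0.0583, 0.094]
eef_rot: [[0.001, 1.0, -0.004], [1.0, -0.001, -0.0], [-0.0, -0.004, -1.0]]
contact_force: [-0.5, 0.1, 0.7]
grip_width: 0.0858
grip_force: 0.0
time: 31.62
tcp_pos: [0.4731, 0.0594, 0.097]
eef_rot: [[-0.0, 1.0, 0.002], [1.0, 0.0, 0.0], [0.0, 0.002, -1.0]]
contact_force: [-1.5, -3.5, 16.2]
grip_width: 0.0435
grip_force: 58.6
```

```bash
python3 -m creep '[[[0,0,0],[0,0,-20],0.2],[[0,0,0],[0,0,-45],0.2],[[0,0,0],[0,0,-75],0.2],[[0,0,0],[-20,0,-100],0.2],[[0,0,0],[-45,0,-100],0.2],[[0,0,0],[-70,10,-100],0.2],[[0,0,0],[-88,30,-100],0.2],[[0,0,0],[-94,55,-100],0.2],[[0,0,0],[-94,82,-100],0.2],[[0,0,0],[-94,110,-100],0.2],[[0,0,0],[-94,135,-100],0.2],[[0,0,0],[-94,155,-100],0.2],[[0,0,0],[-94,168,-100],0.2],[[0,0,0],[-94,168,-100],0.2],[[0,0,0],[-94,168,-100],0.2],[[0,0,0],[-94,168,-100],0.2]]'
python3 -m creep '[[[0,0,0],[0,0,10],0.2],[[0,0,0],[0,0,22],0.2],[[0,0,0],[0,0,32],0.2],[[0,0,0],[0,0,38],0.2],[[0,0,0],[0,0,41],0.2],[[0,0,0],[0,0,43],0.2],[[0,0,0],[0,0,45],0.2],[[0,0,0],[0,0,46],0.2],[[0,0,0],[0,0,47],0.2],[[0,0,0],[0,0,48],0.2],[[0,0,0],[0,0,49],0.2],[[0,0,0],[0,0,49],0.2]]'
```

```text
time: 32.95
tcp_pos: [0.6396, -0.0345, 0.1958]
eef_rot: [[-0.0, 1.0, -0.001], [1.0, 0.0, 0.0], [0.0, -0.001, -1.0]]
contact_force: [-0.8, 0.7, -1.6]
grip_width: 0.0433
grip_force: 61.5
time: 33.95
tcp_pos: [0.6421, -0.0347, 0.1497]
eef_rot: [[-0.0, 1.0, 0.005], [1.0, 0.0, -0.0], [-0.0, 0.005, -1.0]]
contact_force: [-4.2, 1.2, 37.5]
grip_width: 0.0435
grip_force: 65.1
```

It caught at about 53 mm with 37 N. Sleeve 60 does not fit, so it goes on the dish.

```bash
python3 -m creep '[[[0,0,0],[0,0,-10],0.2],[[0,0,0],[0,0,-30],0.2],[[0,0,0],[0,0,-60],0.2],[[0,0,0],[0,0,-95],0.2],[[0,0,0],[0,0,-125],0.2],[[0,0,0],[0,0,-145],0.2],[[0,0,0],[33,-9,-145],0.2],[[0,0,0],[66,-18,-145],0.2],[[0,0,0],[100,-28,-145],0.2],[[0,0,0],[133,-37,-145],0.2],[[0,0,0],[166,-46,-145],0.2],[[0,0,0],[200,-55,-145],0.2],[[0,0,0],[233,-64,-145],0.2],[[0,0,0],[266,-74,-145],0.2],[[0,0,0],[300,-83,-145],0.2],[[0,0,0],[333,-92,-145],0.2],[[0,0,0],[366,-101,-145],0.2],[[0,0,0],[390,-108,-145],0.2],[[0,0,0],[401,-111,-145],0.2],[[0,0,0],[401,-111,-145],0.2]]'
python3 -m creep '[[[0,0,0],[0,0,25],0.2],[[0,0,0],[0,0,60],0.2],[[0,0,0],[0,0,95],0.2],[[0,0,0],[0,0,130],0.2],[[0,0,0],[0,0,160],0.2],[[0,0,0],[0,0,175],0.2],[[0,0,0],[0,0,183],0.2],[[0,0,0],[0,0,187],0.2],[[0,0,0],[0,0,189],0.2],[[0,0,0],[0,0,190],0.2],[[0,0,0],[0,0,190],0.2]]'
```

```text
time: 35.62
tcp_pos: [0.5284, 0.3685, 0.2914]
eef_rot: [[-0.003, 1.0, -0.0], [1.0, 0.003, 0.0], [0.0, -0.0, -1.0]]
contact_force: [-0.3, 0.7, -1.3]
grip_width: 0.043
grip_force: 62.2
time: 36.53
tcp_pos: [0.53, 0.3659, 0.1033]
eef_rot: [[0.0, 1.0, 0.001], [1.0, -0.0, 0.0], [0.0, 0.001, -1.0]]
contact_force: [0.1, 0.6, -1.5]
grip_width: 0.0429
grip_force: 62.2
```

```bash
python3 -m creep '[[[0,0,0],[0,0,1],0.2],[[0,0,0],[0,0,2],0.2],[[0,0,0],[0,0,2],0.2],[[0,0,0],[0,0,2],0.2]]'
```

```text
time: 36.87
tcp_pos: [0.5303, 0.3662, 0.103]
eef_rot: [[0.0, 1.0, 0.002], [1.0, -0.0, 0.001], [0.001, 0.002, -1.0]]
contact_force: [-9.7, -9.3, 34.5]
grip_width: 0.0434
grip_force: 65.4
```

```bash
python3 -m creep '[[[0,0,0],[0,0,-2],0.75],[[0,0,0],[0,0,-2],0.75],[[0,0,0],[0,0,-2],0.75],[[0,0,0],[0,0,-2],0.75],[[0,0,0],[0,0,-25],0.75],[[0,0,0],[0,0,-60],0.75],[[0,0,0],[0,0,-100],0.75],[[0,0,0],[0,0,-140],0.5],[[0,0,0],[0,0,-180],0.5],[[0,0,0],[0,0,-206],0.5]]'
python3 -m creep '[[[0,0,-1.541],[-294,48,0],0.5],[[0,0,-1.541],[-294,48,0],0.5],[[0,0,-1.541],[-294,48,0],0.5],[[0,0,-1.541],[-294,48,0],0.5],[[0,0,-1.541],[-294,48,0],0.5],[[0,0,-1.541],[-294,48,0],0.5],[[0,0,-1.541],[-294,48,0],0.5],[[0,0,-1.541],[-294,48,0],0.5],[[0,0,-1.541],[-294,48,0],0.5],[[0,0,-1.541],[-294,48,0],0.5],[[0,0,-1.541],[-294,48,0],0.5],[[0,0,-1.541],[-294,48,0],0.5],[[0,0,-1.541],[-294,48,0],0.5],[[0,0,-1.541],[-294,48,0],0.5],[[0,0,-1.541],[-294,48,0],0.5],[[0,0,-1.541],[-294,48,0],0.5]]'
```

```text
time: 37.7
tcp_pos: [0.5301, 0.3668, 0.3098]
eef_rot: [[-0.0, 1.0, 0.003], [1.0, 0.0, 0.002], [0.002, 0.003, -1.0]]
contact_force: [1.1, 1.3, 0.6]
grip_width: 0.0427
grip_force: 0.0
time: 39.03
tcp_pos: [0.5774, 0.0724, 0.3055]
eef_rot: [[-0.999, 0.034, -0.0], [0.034, 0.999, -0.0], [0.0, -0.0, -1.0]]
contact_force: [-0.3, -0.8, -0.2]
grip_width: 0.0424
grip_force: 0.0
```

```bash
python3 -m creep '[[[0,0,0],[0,0,35],0.5],[[0,0,0],[0,0,70],0.5],[[0,0,0],[0,0,100],0.5],[[0,0,0],[0,0,125],0.5],[[0,0,0],[0,0,138],0.5],[[0,0,0],[0,0,138],0.5],[[0,0,0],[0,0,138],0],[[0,0,0],[0,0,138],0],[[0,0,0],[0,0,138],0],[[0,0,0],[0,0,138],0],[[0,0,0],[0,0,138],0],[[0,0,0],[0,0,138],0],[[0,0,0],[0,0,138],0]]' 25
python3 - <<'E'
import numpy as np
k=np.array([.5785,.0714]);a=np.array([.6385,.0735]); X=np.array([-.999,.034]);Y=np.array([.034,.999])
r=k-a
for deg in range(0,-100,-6):
    t=np.radians(deg); R=np.array([[np.cos(t),-np.sin(t)],[np.sin(t),np.cos(t)]]); d=(R@r-r)*1000; print(deg,round(-t,3),np.round([d@X,d@Y],1))
E
```

```text
time: 40.12
tcp_pos: [0.578, 0.0724, 0.1686]
eef_rot: [[-1.0, 0.03, 0.002], [0.03, 1.0, 0.0], [-0.002, 0.0, -1.0]]
contact_force: [-0.4, -0.0, 7.8]
grip_width: 0.019
grip_force: 26.1
0 -0.0 [0. 0.]
-6 0.105 [0.1 6.3]
-12 0.209 [-0.4 12.5]
-18 0.314 [-1.7 18.7]
-24 0.419 [-3.5 24.7]
-30 0.524 [-6.  30.5]
-36 0.628 [-9. 36.]
-42 0.733 [-12.6  41.1]
-48 0.838 [-16.7  45.9]
-54 0.942 [-21.3  50.1]
-60 1.047 [-26.4  53.9]
-66 1.152 [-31.7  57.1]
-72 1.257 [-37.4  59.8]
-78 1.361 [-43.4  61.8]
-84 1.466 [-49.5  63.2]
-90 1.571 [-55.7  64. ]
-96 1.676 [-62.   64.1]
```

```bash
python3 -m creep '[[[0,0,0.05],[0,3,0],0],[[0,0,0.105],[0,6,0],0],[[0,0,0.157],[0,9,0],0],[[0,0,0.209],[0,12,0],0],[[0,0,0.262],[-1,16,0],0],[[0,0,0.314],[-2,19,0],0],[[0,0,0.366],[-3,22,0],0],[[0,0,0.419],[-4,25,0],0],[[0,0,0.471],[-5,28,0],0],[[0,0,0.524],[-6,30,0],0],[[0,0,0.576],[-7,33,0],0],[[0,0,0.628],[-9,36,0],0],[[0,0,0.68],[-11,39,0],0],[[0,0,0.733],[-13,41,0],0]]'
```

```text
time: 41.28
tcp_pos: [0.5925, 0.1134, 0.1686]
eef_rot: [[-0.721, 0.693, 0.002], [0.693, 0.721, 0.0], [-0.001, 0.002, -1.0]]
contact_force: [-1.8, 5.5, 8.0]
grip_width: 0.0192
grip_force: 26.3
```

Forces are low. The same table holds in the rotated frame, so I'll continue another 42°.

```bash
python3 -m creep '[[[0,0,0.05],[0,3,0],0],[[0,0,0.105],[0,6,0],0],[[0,0,0.157],[0,9,0],0],[[0,0,0.209],[0,12,0],0],[[0,0,0.262],[-1,16,0],0],[[0,0,0.314],[-2,19,0],0],[[0,0,0.366],[-3,22,0],0],[[0,0,0.419],[-4,25,0],0],[[0,0,0.471],[-5,28,0],0],[[0,0,0.524],[-6,30,0],0],[[0,0,0.576],[-7,33,0],0],[[0,0,0.628],[-9,36,0],0],[[0,0,0.68],[-11,39,0],0],[[0,0,0.733],[-13,41,0],0],[[0,0,0.733],[-13,41,0],0]]'
```

```text
time: 42.53
tcp_pos: [0.6307, 0.1348, 0.1686]
eef_rot: [[-0.071, 0.997, 0.003], [0.997, 0.071, 0.002], [0.001, 0.003, -1.0]]
contact_force: [0.3, 10.7, 5.4]
grip_width: 0.0193
grip_force: 26.0
```

```bash
python3 -m creep '[[[0,0,0.03],[0,2,0],0],[[0,0,0.06],[0,4,0],0],[[0,0,0.08],[0,5,0],0],[[0,0,0.105],[0,6,0],0],[[0,0,0.105],[0,7,0],0],[[0,0,0.105],[0,8,0],0],[[0,0,0.105],[0,8,0],0],[[0,0,0.105],[0,8,0],0]]'
```

```text
time: 43.2
tcp_pos: [0.6378, 0.1354, 0.1686]
eef_rot: [[0.03, 1.0, 0.002], [1.0, -0.03, 0.002], [0.002, 0.002, -1.0]]
contact_force: [-1.6, 9.8, 6.3]
grip_width: 0.0189
grip_force: 26.1
```

```bash
python3 -m creep '[[[0,0,0.02],[-1,1,0],0],[[0,0,0.03],[-1,2,0],0],[[0,0,0.04],[-1,3,0],0],[[0,0,0.04],[-1,4,0],0],[[0,0,0.04],[-1,4,0],0],[[0,0,0.04],[-1,4,0],0]]'
```

```text
time: 43.7
tcp_pos: [0.639, 0.135, 0.1684]
eef_rot: [[0.07, 0.998, -0.004], [0.998, -0.07, 0.002], [0.002, -0.004, -1.0]]
contact_force: [-20.3, 18.6, 20.7]
grip_width: 0.0194
grip_force: 27.9
```

```bash
python3 -m creep '[[[0,0,0],[-1,1,0],0],[[0,0,0],[-2,2,0],0],[[0,0,0],[-2,3,0],0],[[0,0,0],[-2,3,0],0]]'
python3 -m creep '[[[0,0,0],[-2,2,0],0.4],[[0,0,0],[-2,0,0],0.4],[[0,0,0],[-2,-1,0],0.4],[[0,0,0],[-2,-1,0],0.4],[[0,0,0],[-2,-1,-30],0.4],[[0,0,0],[-2,-1,-70],0.4],[[0,0,0],[-2,-1,-110],0.4],[[0,0,0],[-2,-1,-140],0.7]]'
python3 -m creep '[[[0,0,0],[-480,-140,0],1],[[0,0,0],[-480,-140,0],1],[[0,0,0],[-480,-140,0],1],[[0,0,0],[-480,-140,0],1],[[0,0,0],[-480,-140,0],1],[[0,0,0],[-480,-140,0],1],[[0,0,0],[-480,-140,0],1],[[0,0,0],[-480,-140,0],1],[[0,0,0],[-480,-140,0],1],[[0,0,0],[-480,-140,0],1],[[0,0,0],[-480,-140,0],1],[[0,0,0],[-480,-140,0],1],[[0,0,0],[-480,-140,0],1],[[0,0,0],[-480,-140,0],1],[[0,0,0],[-480,-140,0],1]]'
python3 -c "
from h import *
look(6,[(.53,.366),(.4,.366),(.509,-.357)])
V=cloud('top',np.load('pics/top6.npy'))
m=(V[...,0]>.58)&(V[...,0]<.72)&(V[...,1]>-.09)&(V[...,1]<.03)&(V[...,2]>.074)&(V[...,2]<.088)
Q=V[m];print('disc',len(Q),np.round(np.r_[Q.min(0),Q.max(0)],4))
a=cv2.imread('pics/top6.png')[60:270,140:510]; cv2.imwrite('pics/c7.png',cv2.resize(a,None,fx=2.1,fy=2.1,interpolation=cv2.INTER_CUBIC))"
```

```text
time: 44.03
tcp_pos: [0.6394, 0.1341, 0.1681]
eef_rot: [[0.071, 0.997, -0.009], [0.997, -0.071, 0.003], [0.002, -0.01, -1.0]]
contact_force: [-36.2, 31.8, 27.2]
grip_width: 0.0194
grip_force: 30.5
time: 44.7
tcp_pos: [0.6436, 0.1288, 0.3108]
eef_rot: [[0.07, 0.998, 0.002], [0.998, -0.07, 0.0], [0.0, 0.002, -1.0]]
contact_force: [1.4, -0.1, 0.9]
grip_width: 0.0448
grip_force: 0.0
time: 45.95
tcp_pos: [0.4696, -0.3403, 0.3075]
eef_rot: [[0.071, 0.997, 0.0], [0.997, -0.071, 0.0], [0.0, 0.0, -1.0]]
contact_force: [0.1, 0.8, -0.8]
grip_width: 0.0855
grip_force: 0.0
side (np.float64(0.0655), array([0.537, 0.366]), 72, array([0.5302, 0.3746]), array([0.098, 0.024]))
side (np.float64(0.0947), array([0.3971, 0.3669]), 152, array([0.4018, 0.365 ]), array([0.094, 0.096]))
side (np.int64(0), array([ 0.5307, -0.3295]), 36, array([ 0.5334, -0.3391]), array([0.043, 0.043]))
top (np.float64(0.0683), array([0.53  , 0.3635]), 171, array([0.5297, 0.3663]), array([0.097, 0.099]))
top (np.float64(0.0981), array([0.4014, 0.3636]), 183, array([0.4007, 0.3642]), array([0.098, 0.094]))
top (np.float64(0.4256), array([ 0.5102, -0.3148]), 14, array([ 0.5095, -0.3572]), array([0.097, 0.1  ]))
disc 467 [ 0.6179 -0.0602  0.0756  0.6677  0.0289  0.0871]
```

View pics/c7.png

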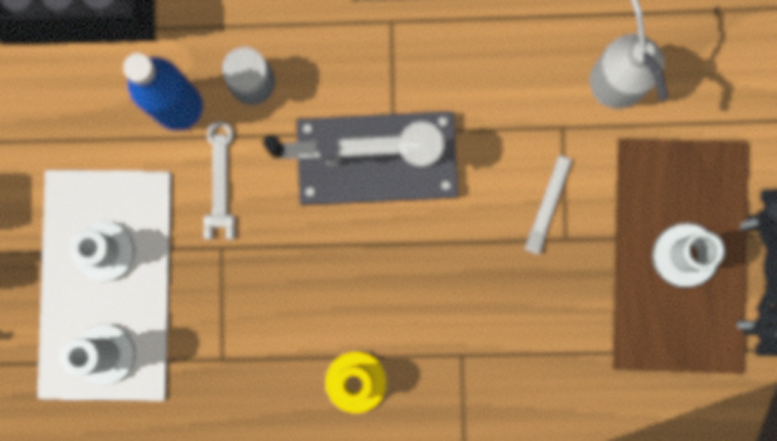

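The disc is back over the pin at (422,144) in the crop and the pin is empty. Sleeves 90 and 60 stand on the dish at (80,357) and (90,247), and 70 stands on the board at (688,255). The gauge, bystanders and yellow decoy are where they were.

```bash
python3 -c "
from cell import arm
print(arm.hand_in())"
```

```text
the job is handed in; nothing more can be done
None
```

The job is handed in at about 46 s of the 208 s limit: the 70 mm sleeve went fully home and stands on the board, the 90 and 60 mm sleeves caught near the pin top and stand on the dish (no 80 mm sleeve was present), and the pin is empty with the guard fully closed over it.

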